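Put the returned stock back in its trays

ROBOT

A 6-joint arm with a two-finger parallel gripper is mounted at the origin on the work surface. World frame = base frame: x ahead of the robot, y to its left, z up, the work surface at z = 0. Lengths are in m, angles in rad, forces in N, time in s.
With the tool pointing down it reaches from about 0.2 to 0.875 m from the base axis. Payload 3.4 kg.
Tool frame: the origin (TCP) lies between the finger pads; the fingertips stand 25 mm ahead of it and the grasp point (between the pads) lies 6 mm ahead of it (r.nose_length is the z of the fingertips in the tool frame, in m); z points along the fingers, y is the line along which they close (so a half turn about z gives the same grasp; the last joint's range is limited). The gripper opens to 94 mm and grips with 3 to 60 N. Pads are 16 mm wide; open, the fingers measure 119 mm over their backs; the gripper's body (75 mm by 177 mm) begins 78 mm behind the grasp point.
Start: joints at [-1.355, 0.276, 1.505, -0, 1.361, -0.121], TCP at [0.19, -0.543, 0.23] pointing down, gripper open.
Joint ranges: [-2.89, 2.89], [-0.75, 2.08], [0.22, 2.7], [-1.18, 4.32], [0.11, 2.71], [-2.7, 2.7]. Speed limits (rad/s): [2.57, 2.57, 3.14, 3.14, 3.14, 3.14].

INTERFACE

Orientations are given as a unit quaternion [w, x, y, z].
In Python, from plant import r, gripper_to, inverse_kinematics, vision, models, telemetry gives the robot as it stands. Calls block until the motion is done:
- r.move_to(position, orientation): joint-space move of the TCP to a pose.
- r.move_l(position, rot=None, vel=0.15, guard=None): straight line of the TCP; rot=None keeps the orientation; vel is the mean speed in m/s. With guard (N) it stops when the force on the tool has changed by that much, and returns True; else False.
- r.movej(angles): joint-space move.
- gripper_to(opening, f_grip=None): finger opening in m; f_grip is the grip in N (None keeps the last); returns when the fingers have stopped.
- r.hold(seconds).
- inverse_kinematics(position, orientation): joint angles nearest the present ones, or None.
- vision.snapshot(name): name is "scene" or "top" or "wrist"; returns the picture (480x640x3 uint8, red, green, blue); there is no depth.
- vision.get_calibration(name): a dict with "fx", "fy", "cx", "cy" (pixels), "D" ([k1, k2, p1, p2, k3] as OpenCV has them; the pictures are not rectified), "position" and "orientation" of the camera in the world. Camera axes: x right, y down, z forward; pixel columns grow to the right and rows downward; lengths in m; the calibration is good to about 2 mm. A picture is of the moment at which its call begins: read the wrist's pose just before it. get_calibration takes no time and is no camera call; for the wrist camera it gives the pose at the moment of the call.
A pose or a line that the arm cannot do raises r.PlanningError and nothing moves.
- r.sign_off(): hands the job in; it is judged then, once.
Trained networks look in the newest picture that a camera, given by its name, has taken for a name from the list of things; names that differ only in an ending like _2 or _b are one class to them, and where a whole thing is asked for, a point or a joint stands for the part that bears it (a point fixed in the world has none). Each returns a list of dicts, best first, with "score" (0 to 1); they miss things now and then, are a little off and sometimes report something else, mostly with a low value. They report only what shows in the picture. A call takes as long as a camera call.
- models.boxes_of(thing, camera): "at" ([x, y, z] in m, in world coordinates, good to about 4 mm: the middle of the surface that is visible of it).
- models.regions_of(thing, camera): "pixels" (480x640 bool, what is visible of it).
- models.mark_of(thing, camera): "at" ([x, y, z] in m, in world coordinates, good to about 4 mm: a listed point, or the origin of a listed thing).
Readings, each from a call of its own:
- telemetry.current_t(): time.
- telemetry.current_joints(): joint angles.
- telemetry.current_dq(): joint speeds.
- telemetry.current_joint_efforts(): joint torques, N m.
- telemetry.current_ee_pos(): TCP position.
- telemetry.current_tool_rot(): TCP orientation.
- telemetry.current_wrist_force(): force on the tool from outside, world axes, zero at the start.
- telemetry.current_torque(): the same for the moment, N m.
- telemetry.current_opening(): finger opening in m.
- telemetry.current_finger_force(): force on a finger pad.
Only numpy, scipy, OpenCV 4.12 (cv2) and the standard library are available. Lean on these libraries where they do the work, as an engineer would, in place of code of your own. Each camera call takes 0.05 s, during which the arm holds its last target. There are 200 camera calls.

TASK

Put the five loose pieces of returned stock on the bench into the black trays, each into the tray that already holds a piece of its own kind: both tape rolls and both solvent tins standing upright on the tray floor, the bolt lying flat on it. Keep the tins upright all the way, and leave the sealant cartridge and the small carton where they stand.

Things in the scene. Friction and masses are not known exactly. Their poses are not given: they have to be found in the camera images.
- roll_a: A loose roll of brown paper tape standing on end on the bench: 48 mm diameter, 50 mm high, about 0.1 kg, dark core mark in its top. Origin: centre of its underside; z along its axis, up. Identical to the other roll.
- roll_b: A loose roll of brown paper tape standing on end on the bench: 48 mm diameter, 50 mm high, about 0.1 kg, dark core mark in its top. Origin: centre of its underside; z along its axis, up. Identical to the other roll.
- can_a: A loose steel solvent tin with a paper label standing on the bench: round body 48 mm diameter and 78 mm high, on top a white cap of 22 mm diameter, up to 92 mm in all; about 0.16 kg. Origin: centre of its underside; z along its axis, up. Identical to the other tin.
- can_b: A loose steel solvent tin with a paper label standing on the bench: round body 48 mm diameter and 78 mm high, on top a white cap of 22 mm diameter, up to 92 mm in all; about 0.16 kg. Origin: centre of its underside; z along its axis, up. Identical to the other tin.
- bolt: A loose steel hex bolt with a nut on its end, lying level: shank 16 mm diameter; head x = -52 to -39 mm and nut x = +37 to +50 mm, both 24 mm across flats. Gripped from above across the bare shank between them. About 0.22 kg. Origin: on its axis, near mid-length, 12 mm above what it lies on; x along the bolt (at the start within 0.5 rad of world x).
- tray_rolls: A shallow black plastic tray, fixed to the bench, like the two others but for its sample: 124 mm (x) by 168 mm (y), 18 mm high, walls and floor 4 mm. Origin: centre of its underside; z up. Fixed in it for good, as sample, stands one tape roll like the loose ones, centred at x = +33 mm, y = 0. The rest of the floor is free, e.g. for two more side by side at x = -22 mm, y = -42 and +42 mm.
- tray_cans: A shallow black plastic tray, fixed to the bench, like the two others but for its sample: 124 mm (x) by 168 mm (y), 18 mm high, walls and floor 4 mm. Origin: centre of its underside; z up. Fixed in it for good, as sample, stands one solvent tin like the loose ones, centred at x = +33 mm, y = 0. The rest of the floor is free, e.g. for two more side by side at x = -22 mm, y = -42 and +42 mm.
- tray_bolts: A shallow black plastic tray, fixed to the bench, like the two others but for its sample: 124 mm (x) by 168 mm (y), 18 mm high, walls and floor 4 mm. Origin: centre of its underside; z up. Fixed in it for good, as sample, lies one bolt like the loose one, along the tray's y, centred at x = +33 mm, y = 0. The rest of the floor is free, e.g. for a bolt laid along the tray's y at x = -20 mm, y = 0.
- cartridge: Bystander: a white sealant cartridge standing on end, 48 mm diameter, 225 mm high, loose. Origin: centre of its underside. To be left alone.
- carton: Bystander: a closed cardboard carton, 110 x 85 x 60 mm high, loose. Origin: centre of its underside. To be left alone.

How it is judged:
By the outcome, as a careful person would: the job done as asked, in the order asked, and still so for the second after the job is handed in, with the robot touching nothing.
It also fails if it takes over 147 s, if anything falls off the work surface, if the arm or the gripper's body presses on something with over 40 N, if the wrist force passes 120 N, or if a joint passes its speed limit or range.

## Working session

There is one attempt and no reset: what is moved stays moved. The work goes in short steps, each a Python script; the robot and the scene stay as the last script left them, time stands still between calls to the robot, and variables do not carry over. Pictures are saved under pics/ and viewed, at most 14 in all, crops included, and the job is handed in when it is done.

```bash
ls; mkdir -p pics
python3 - <<'E'
from plant import *
from plant import r,vision,models,telemetry
import cv2,numpy as np
np.set_printoptions(precision=3,suppress=True)
for c in ("scene","top"):
    cv2.imwrite(f"pics/{c}0.png",vision.snapshot(c)[:,:,::-1])
    k=vision.get_calibration(c);print(c,k)
    for n in "roll_a can_a bolt tray_rolls tray_cans tray_bolts cartridge carton".split():
        for f in (models.mark_of,models.boxes_of):
            print(n,f.__name__,[(np.array(d["at"]).round(3).tolist(),round(d["score"],2)) for d in f(n,c)])
print(telemetry.current_t())
E
```

```text
pics
scene {'fx': 478.4478169075341, 'fy': 478.4478169075341, 'cx': 318.19141557211566, 'cy': 238.4157280836659, 'D': array([-0.01,  0.  ,  0.  ,  0.  ,  0.  ]), 'position': array([ 1.162, -0.675,  0.705]), 'orientation': array([-0.427,  0.827,  0.318, -0.179])}
roll_a call [([0.387, -0.242, -0.001], 0.78), ([0.378, 0.241, -0.0], 0.63)]
roll_a call [([0.4, -0.252, 0.04], 0.66), ([0.39, 0.229, 0.035], 0.54)]
can_a call [([0.456, 0.102, 0.002], 0.89), ([0.457, 0.018, 0.001], 0.72), ([0.628, -0.281, 0.003], 0.64)]
can_a call [([0.469, 0.002, 0.054], 0.86), ([0.47, 0.086, 0.056], 0.66)]
bolt call [([0.456, -0.134, 0.014], 0.7)]
bolt call [([0.46, -0.138, 0.017], 0.87)]
tray_rolls call [([0.588, 0.282, -0.006], 0.66)]
tray_rolls call [([0.604, 0.264, 0.006], 0.56), ([0.399, -0.251, 0.035], 0.49)]
tray_cans call [([0.63, -0.014, -0.003], 0.94)]
tray_cans call [([0.657, -0.036, 0.007], 0.58)]
tray_bolts call [([0.628, -0.282, 0.001], 0.81)]
tray_bolts call [([0.634, -0.286, 0.004], 0.72)]
cartridge call [([0.497, 0.48, -0.001], 0.61)]
cartridge call [([0.509, 0.46, 0.118], 0.87)]
carton cal
[... 614 characters left out ...]
097, 0.079], 0.8), ([0.45, 0.015, 0.079], 0.76)]
bolt call [([0.455, -0.131, 0.01], 0.6)]
bolt call [([0.454, -0.128, 0.021], 0.79)]
tray_rolls call [([0.59, 0.284, 0.003], 0.74)]
tray_rolls call [([0.594, 0.278, 0.008], 0.6)]
tray_cans call [([0.631, -0.023, -0.0], 0.77)]
tray_cans call [([0.634, -0.02, 0.005], 0.87)]
tray_bolts call []
tray_bolts call [([0.631, -0.279, 0.006], 0.79)]
cartridge call [([0.496, 0.485, 0.004], 0.62)]
cartridge call [([0.492, 0.464, 0.167], 0.77)]
carton call [([0.488, -0.484, -0.002], 0.67), ([0.495, 0.484, 0.002], 0.6), ([0.633, -0.022, 0.003], 0.54), ([0.63, -0.275, 0.005], 0.19)]
carton call [([0.483, -0.47, 0.056], 0.56), ([0.491, 0.468, 0.167], 0.45)]
1.7
```

View pics/top0.png

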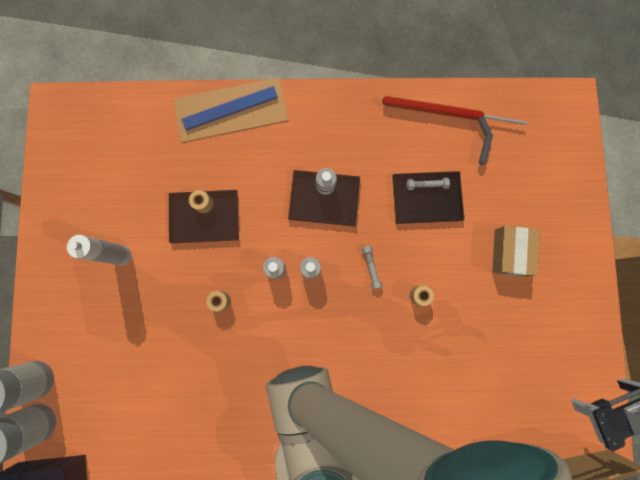

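View pics/scene0.png

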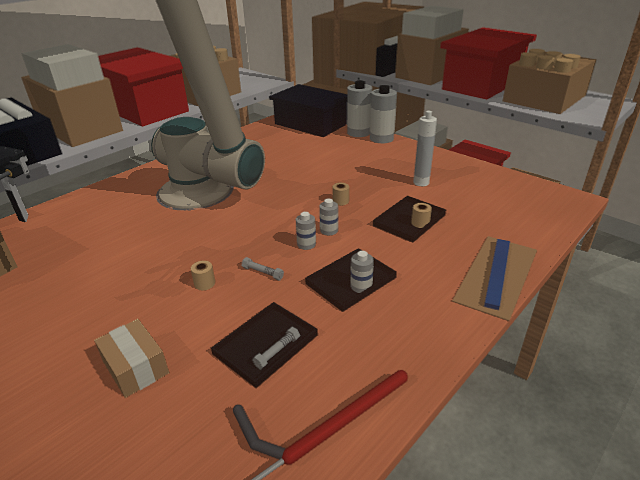

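The top view shows loose rolls at (217,301) and (423,296), tins at (274,268) and (311,268), and the bolt around (372,268). The roll tray is at (204,217), the tin tray at (325,198) and the bolt tray at (428,197). The network marks agree with this, apart from a few low-score mix-ups. Next I need the tray and bolt yaws.

```bash
cat > h.py <<'E'
from plant import r,gripper_to,inverse_kinematics,vision,models,telemetry
import numpy as np,cv2
from scipy.spatial.transform import Rotation as Ro
np.set_printoptions(precision=3,suppress=True)
def ground(px,cam,z):
    k=vision.get_calibration(cam);K=np.array([[k["fx"],0,k["cx"]],[0,k["fy"],k["cy"]],[0,0,1]])
    u=cv2.undistortPoints(np.float64(px).reshape(-1,1,2),K,np.float64(k["D"]))[:,0]
    d=Ro.from_quat(k["orientation"],scalar_first=True).apply(np.c_[u,np.ones(len(u))])
    p=np.array(k["position"]);return (p+d*((z-p[2])/d[:,2])[:,None])[:,:2]
def rect(mask,cam,z):
    m=cv2.morphologyEx(mask.astype(np.uint8),cv2.MORPH_OPEN,np.ones((3,3)))
    ys,xs=np.nonzero(m);g=ground(np.c_[xs,ys],cam,z)
    c,s,a=cv2.minAreaRect((g*1000).astype(np.float32))
    b=np.deg2rad(a) if s[0]>s[1] else np.deg2rad(a)+np.pi/2   # direction of long side
    return np.array(c)/1000,np.array(s),(b+np.pi/2)%np.pi-np.pi/2
def quat(a):   # tool down, closing along world angle a; half turn chosen nearest to now
    R=lambda a:Ro.from_matrix(np.c_[[np.sin(a)*-1,np.cos(a),0],[np.cos(a),np.sin(a),0],[0,0,-1]])
    now=Ro.from_quat(telemetry.current_tool_rot(),scalar_first=True)
    return min((R(a),R(a+np.pi)),key=lambda q:(now.inv()*q).magnitude()).as_quat(scalar_first=True)
E
python3 - <<'E'
from h import *
vision.snapshot("top");vision.snapshot("scene")
for c in("top","scene"):
  for n,z in (("tray_rolls",.018),("tray_cans",.018),("tray_bolts",.018),("bolt",.012)):
    for d in models.regions_of(n,c): print(c,n,round(d["score"],2),*rect(d["pixels"],c,z))
print(np.c_[quat(0),quat(1.5)])
E
```

```text
top tray_rolls 0.69 [0.587 0.281] [129.705 167.634] -1.5403440721734656
top tray_rolls 0.23 [ 0.634 -0.016] [168.958 139.952] 1.4600704776268358
top tray_cans 0.68 [ 0.633 -0.016] [170.022 140.403] 1.4813581894842747
top tray_cans 0.31 [0.455 0.019] [48.    47.907] 0.7736642756345593
top tray_bolts 0.6 [ 0.626 -0.276] [129.457 174.573] -1.5328014943818729
scene tray_rolls 0.68 [0.595 0.27 ] [138.044 196.274] -1.5316933280851557
scene tray_rolls 0.45 [ 0.376 -0.241] [ 49.462 113.724] -0.5274049654282402
scene tray_cans 0.84 [ 0.639 -0.025] [186.655 141.78 ] 1.4491286139721362
scene tray_cans 0.26 [ 0.462 -0.136] [115.999  34.077] 0.20264482090263236
scene tray_bolts 0.67 [ 0.636 -0.283] [139.993 179.273] -1.540601872408769
scene bolt 0.86 [ 0.457 -0.132] [118.235  35.971] 0.23594457105406264
scene bolt 0.23 [0.42  0.051] [ 48.676 174.66 ] -0.778176136574344
scene bolt 0.19 [0.587 0.279] [144.02  200.269] -1.5272108076904427
[[ 0.     0.   ]
 [ 0.707  0.999]
 [ 0.707 -0.035]
 [ 0.     0.   ]]
```

```bash
cat >> h.py <<'E'
TR={"rolls":(.589,.282,.03),"cans":(.632,-.019,-.10),"bolts":(.629,-.280,.035)}
def spot(t,x,y):
    X,Y,a=TR[t];return X+x*np.cos(a)-y*np.sin(a),Y+x*np.sin(a)+y*np.cos(a)
def pick(xy,a,z,open_,f,hi=.2):
    gripper_to(open_);r.move_to([*xy,hi],quat(a))
    r.move_l([*xy,z+.03],vel=.2);hit=r.move_l([*xy,z],vel=.06,guard=8)
    gripper_to(0,f);r.hold(.2)
    print("pick",hit,telemetry.current_opening(),telemetry.current_finger_force(),telemetry.current_t())
    r.move_l([*xy,hi],vel=.15)
def place(xy,a,z,release,hi=.2,vel=.2):   # z: TCP height at contact
    q=quat(a);r.move_l([*xy,hi],q,vel=vel);r.move_l([*xy,z+.02],vel=.12)
    print("held",telemetry.current_opening())
    hit=r.move_l([*xy,z-.003],vel=.025,guard=4)
    p=telemetry.current_ee_pos();print("place",hit,np.array(p))
    gripper_to(release);r.hold(.2);r.move_l([p[0],p[1],hi],vel=.15);print(telemetry.current_t())
E
python3 - <<'E'
from h import *
pick((.385,-.243),0,.040,.075,12)
place(spot("rolls",-.022,-.042),TR["rolls"][2],.044,.066,hi=.22,vel=.25)
vision.snapshot("top");print([(d["at"],d["score"]) for d in models.mark_of("roll_a","top")],telemetry.current_joints())
cv2.imwrite("pics/w1.png",vision.snapshot("wrist")[:,:,::-1])
E
```

```text
pick False 0.04821975731517342 12.000246718525887 6.25
held 0.04858884254056183
place True [0.568 0.239 0.044]
13.9
[([0.569, 0.2367, 0.004], 0.86), ([0.3835, 0.2384, 0.0023], 0.79)] [0.286 0.346 1.43  0.    1.371 0.256]
```

View pics/w1.png

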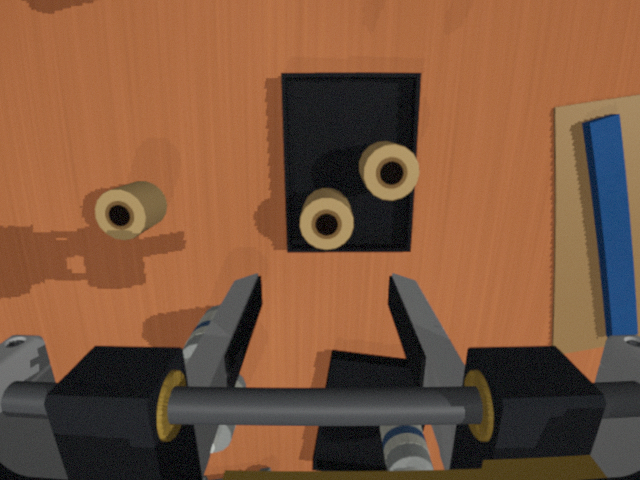

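The roll stands upright inside the tray at (327,222), clear of the sample at (389,171). Next is the second roll, then the tins.

Run:
```python
from h import *
pick((.381,.239),0,.040,.075,12)
place(spot("rolls",-.022,.042),TR["rolls"][2],.044,.066,hi=.2)
a=TR["cans"][2]
pick((.455,.103),0,.051,.075,15)
place(spot("cans",-.022,.042),a,.055,.066,hi=.22,vel=.15)
pick((.455,.018),0,.051,.075,15,hi=.22)
place(spot("cans",-.022,-.042),a,.055,.066,hi=.22,vel=.15)
cv2.imwrite("pics/w2.png",vision.snapshot("wrist")[:,:,::-1])
vision.snapshot("scene")
for n in("roll_a","can_a","bolt"):print(n,[(d["at"],d["score"]) for d in models.mark_of(n,"scene")])
```

```text
pick False 0.04817277235449818 12.00030506355688 17.3917
held 0.04843783366784563
place True [0.565 0.323 0.044]
23.6917
pick False 0.04751471579993887 14.999538213014603 27.175
held 0.04778294664891416
place True [0.614 0.025 0.055]
33.725
pick False 0.04772544607893492 15.000240951776505 37.0167
held 0.048024794607208106
place True [ 0.606 -0.059  0.055]
43.6333
roll_a [([0.5692, 0.2384, 0.0035], 0.82), ([0.5629, 0.3234, 0.0053], 0.53)]
can_a [([0.6194, 0.0188, 0.007], 0.97), ([0.6047, -0.0638, 0.0056], 0.73)]
bolt [([0.4582, -0.1323, 0.013], 0.72), ([0.4988, 0.4799, -0.0006], 0.17)]
```

View pics/w2.png

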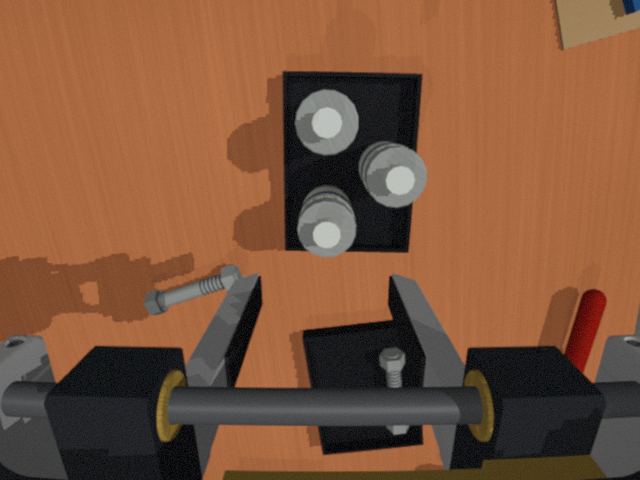

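All three tins stand upright in their tray, at (327,122), (398,178) and (327,232). The bolt runs from (155,302) to (230,275), which fits a yaw of about 0.24. Bolt next.

Run:
```python
from h import *
b=.235
pick((.456,-.132),b+np.pi/2,.028,.050,25)
cv2.imwrite("pics/w3.png",vision.snapshot("wrist")[:,:,::-1])
place(spot("bolts",-.020,0),TR["bolts"][2],.032,.034,hi=.2,vel=.1)
r.move_to([.35,-.30,.3],quat(0))
im=vision.snapshot("top");cv2.imwrite("pics/top4.png",cv2.resize(im[130:330,130:530,::-1],(800,400)))
cv2.imwrite("pics/scene4.png",vision.snapshot("scene")[:,:,::-1])
for c in("top","scene"):
  for n in("roll_a","can_a","bolt","cartridge","carton"):print(c,n,[(d["at"],d["score"]) for d in models.mark_of(n,c)])
```

```text
pick False 0.015099901457846144 25.00061184167862 47.6667
held 0.015348512576427324
place True [ 0.609 -0.281  0.032]
55.4083
top roll_a [([0.5679, 0.2406, 0.0038], 0.85), ([0.5672, 0.3213, 0.0042], 0.65)]
top can_a [([0.6026, -0.0617, 0.0055], 0.63), ([0.6088, 0.025, 0.0035], 0.55)]
top bolt [([0.6098, -0.2799, 0.0156], 0.52), ([0.6127, 0.0268, 0.0028], 0.2)]
top cartridge [([0.4941, 0.4841, 0.0009], 0.95)]
top carton [([0.4869, -0.4842, -0.0041], 0.9)]
scene roll_a [([0.571, 0.2376, 0.0028], 0.83), ([0.5667, 0.3242, 0.0041], 0.55)]
scene can_a [([0.6146, 0.0228, 0.0058], 0.9), ([0.6069, -0.0611, 0.0018], 0.78)]
scene bolt [([0.6091, -0.2778, 0.0184], 0.83)]
scene cartridge [([0.4987, 0.4813, -0.0011], 0.75), ([0.6141, 0.0242, 0.0078], 0.26)]
scene carton [([0.4884, -0.4802, 0.0018], 0.95)]
```

View pics/top4.png

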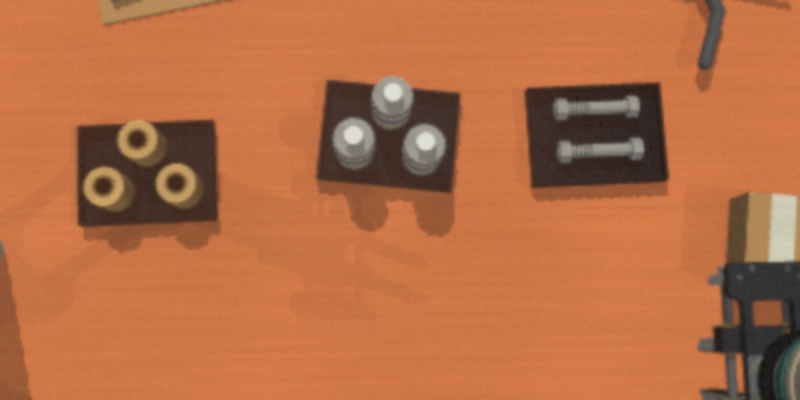

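View pics/scene4.png

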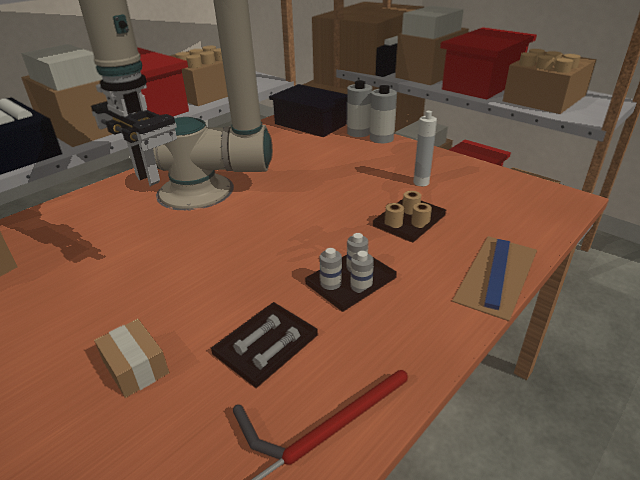

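Both views show three rolls, three tins and two bolts, each kind in its own tray: in the scene view around (408,210), (347,270) and (267,342). The carton at (130,355) and the cartridge at (424,150) have not moved.

```bash
python3 -c "
from plant import r
print(r.sign_off())"
```

```text
the job is handed in; nothing more can be done
None
```

The job is handed in: both rolls and both tins stand upright in their trays, the bolt lies flat in its tray, and the cartridge and carton stand where they were (last piece placed at 55 s of the 147 s allowed).

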